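# Roll a castor wheel into its assembly stand

## Task

An incubator castor is being rebuilt on the lab bench. Roll the large wheel that stands on its tread along the bench, straight into the assembly stand, until it is close up to the low stop and its hub is in line with the axle holes in the two cheeks; roll it, do not drag or lift it or let it fall over, and leave it standing there on its own. Leave the small wheel where it is.

Things in the scene. Friction and masses are not known exactly. Their poses are not given: they have to be found in the camera images.
- wheel: large castor wheel, black tread, grey hub with four small holes, 64 mm diameter, 32 mm wide, 0.13-0.23 kg, standing on its tread (its twin, lying flat, is not the one). Origin: its centre, 32 mm up. y = axle; at the start z is up, x points at the stand within 0.1 rad; x, z turn as it rolls. Friction about 0.6; rolls easily, stops by itself within a few cm from a slow roll
- stand: aluminium stand fixed to bench, no floor: two cheek plates 46 mm high, 8 thick, 100 long, 56 mm clear between; mouth flares out to x = -80 mm. Origin on the bench midway between the axle holes; x points from mouth to stop, z up. Stop: dark bar 14 mm high, near face at x = 26.5 mm, 12 thick; wheel touches it when centred over the origin. The wheel starts 170-220 mm before it, within 12 mm of its x axis
- spot (a point): the point midway between the axle holes in the stand's cheeks, 32 mm above the bench: where the centre of the large wheel belongs
- small_wheel: the small castor wheel, same materials, 44 mm in diameter and 20 mm wide, also standing on its tread, off to one side of the rolling path; not to be disturbed. Origin at its centre, y along its axle.
Not all that is in view belongs to the job. Leave any orange look-alike of the wheel alone.

How it is judged:
On the way:
1. the large wheel has rolled through half a turn on the bench (angle between wheel's own z axis and vertical above 2.4 rad), for 0.05 s.
At the end, for the whole second after the job is handed in: The large wheel, having rolled at least about half a turn on the way, stands upright on the bench (axle level within 10 degrees) in the stand, its centre within 15 mm horizontally of the point between the axle holes, its axle within 15 degrees of square to the cheeks, at rest (horizontal distance between wheel and spot below 0.015 m and height (world z) of wheel below 0.037 m and angle between wheel's own y axis and vertical between 1.4 and 1.74 rad and angle between the y axis of wheel and the y axis of stand, either way round below 0.26 rad and linear speed of wheel below 0.02 m/s); the robot touches nothing.
It fails at once if the large wheel is lifted more than 15 mm off the bench (height (world z) of wheel above 0.047 m).
It fails at once if the large wheel falls over (its axle leans more than 30 degrees from level) (angle between wheel's own y axis and vertical below 1.047 rad or angle between wheel's own y axis and vertical above 2.094 rad).
It fails at once if the small wheel is moved more than 20 mm (distance of small_wheel from where it was at the start of the episode above 0.02 m).
It also fails if it takes over 40 s, if anything falls off the work surface, if the arm or the gripper's body presses on something with over 40 N, if the wrist force passes 120 N, or if a joint passes its speed limit or range.

## Robot

A 7-joint arm with a two-finger parallel gripper is mounted at the origin on the work surface. World frame = base frame: x ahead of the robot, y to its left, z up, the work surface at z = 0. Lengths are in m, angles in rad, forces in N, time in s.
With the tool pointing down it reaches from about 0.4 to 0.875 m from the base axis. Payload 4.4 kg.
Tool frame: the origin (TCP) lies on the centre line of the jaws, within the pads' length; the fingertips stand ctrl.tip_reach ahead of it and the grasp point (between the pads) lies 2 mm behind it (ctrl.tip_reach is the distance from the TCP to the fingertips, in m); z points along the fingers, y is the line along which they close (so a half turn about z gives the same grasp; the last joint's range is limited). The gripper opens to 85 mm and grips with 20 to 120 N. Pads are 22 mm wide; open, the fingers measure 114 mm over their backs; the gripper's body (76 mm by 85 mm) begins 54 mm behind the grasp point. The pads swing forward as they close: fully open they stand 13 mm farther back than shut.
Start: joints at [1.237, 0.628, 0.038, 1.517, -0.027, 0.996, -0.02], TCP at [0.172, -0.627, 0.248] pointing down, gripper open.
Joint ranges: [-3.06, 3.06], [-0.37, 2.12], [-1.25, 1.32], [0.18, 2.47], [-1.1, 4.24], [0.23, 1.98], [-2.94, 2.94]. Speed limits (rad/s): [2.57, 2.57, 3.14, 3.14, 3.14, 3.14, 3.14].

## Interface

Orientations are given as a unit quaternion [w, x, y, z].
In Python, from bench import ctrl, eyes gives the robot as it stands.
- The arm moves only by the tool arm_command, never from a script. Its argument "series" is one flat list of numbers, 5 for each row, row after row: the gripper's target within -1 to 1 (fully open at 1, half-way at 0, shut at -1), then the shift along the world's x, y, z in m, then the turn about the world's z in degrees. In form: [hand, tx, ty, tz, spin, hand, tx, ty, tz, spin, ...]. A call has 1 to 12 rows; each row shifts and turns the commanded pose from where the row before left it; what a row does not reach is not made up. A row lasts 1/8 s, in which the tool goes at most 62.5 mm and 10.7 degrees, less where a joint would pass 70% of its speed; a pose out of reach is approached as far as the arm can. A call with a gripper value outside its range is refused whole. The fingers move at their own pace and stop on an object; "force" is the grip in N (left out, the last holds). Time passes only in rows, so rows that do not move let the fingers close. It gives the time, the measured TCP pose, the force, the opening and the grip force at its end, in the units of the state.
- ctrl.sense(): the state, without advancing time (a new reading comes with each control period).
- eyes.capture(name): name is "scene" or "top" or "wrist"; returns (picture, depth): 400x640x3 uint8, red, green, blue; 400x640 float32, m along the optical axis (not along the pixel's ray), 0 where there is no reading.
- eyes.calibration(name): a dict with "fx", "fy", "cx", "cy" (pixels), "xyz" and "orientation" of the camera in the world; the wrist camera has in their place "hand_eye" (4x4, takes a point from camera to tool coordinates, whose origin is the TCP and whose axes are the flange's). Camera axes: x right, y down, z forward; pixel columns grow to the right and rows downward; lengths in m; the calibration is good to about 2 mm. A picture is of the moment at which its call begins: read the wrist's pose just before it. calibration takes no time and is no camera call.
- ctrl.finish_job(): hands the job in; it is judged then, once.
The state is a dict: "clock": time; "qpos": joint angles; "joint_velocities": joint speeds; "tau": joint torques, N m; "tcp_pos": TCP position; "tool_rot": TCP orientation; "contact_force": force on the tool from outside, world axes, zero at the start; "moment": the same for the moment, N m; "finger_gap": finger opening in m; "finger_force": force on a finger pad.
Only numpy, scipy, OpenCV 4.12 (cv2) and the standard library are available. Lean on these libraries where they do the work, as an engineer would, in place of code of your own. Each camera call takes 0.05 s, during which the arm holds its last target. There are 200 camera calls.

## Working session

There is one attempt and no reset: what is moved stays moved. The work goes in short steps, Python scripts to look and compute and a tool call to move; the robot and the scene stay as the last step left them, time stands still between calls to the robot, and variables do not carry over. Pictures are saved under pics/ and viewed, at most 10 in all, crops included, and the job is handed in when it is done.

Besides the shell and the picture viewer there is one more tool, called after "Call:" as name(argument=value, ...) on one line, values as JSON. arm_command: Moves the arm, as the interface text tells. Its arguments: {"type":"object","properties":{"series":{"type":"array","items":{"type":"number"}},"force":{"type":"number"}},"required":["series"]}

```bash
mkdir -p pics
python3 - <<'E'
from bench import ctrl, eyes
import cv2
for n in("top","scene"):
    p,d=eyes.capture(n); cv2.imwrite(f"pics/{n}0.png",p[:,:,::-1]); 
    import numpy as np; np.savez(f"{n}0.npz",p=p,d=d); print(eyes.calibration(n))
s=ctrl.sense(); print(s, ctrl.tip_reach)
E
```

```text
{'fx': 470.37534696208604, 'fy': 470.37534696208604, 'cx': 313.0349371832908, 'cy': 200.16370725684996, 'xyz': array([0.5359644 , 0.04600776, 0.71141438]), 'orientation': array([-0.02037822,  0.70713109, -0.70662053,  0.01542006])}
{'fx': 512.7514988598932, 'fy': 512.7514988598932, 'cx': 321.99178183422, 'cy': 203.42137919423035, 'xyz': array([1.02185332, 0.18659929, 0.48810337]), 'orientation': array([-0.23729635,  0.51467643,  0.75102259, -0.33876791])}
{'clock': 0.1, 'qpos': array([ 1.23717103,  0.62923281,  0.03845929,  1.51830506, -0.0269648 ,
        0.99630589, -0.0199966 ]), 'joint_velocities': array([-0.00161505, -0.00256235,  0.00038343, -0.00304399,  0.00217623,
       -0.00013379, -0.00212019]), 'tau': array([ 2.65996423e-03, -5.64535081e+01,  1.23052854e+00, -1.93973476e+01,
        1.13631575e-02,  5.47742136e-03, -2.02231115e-05]), 'tcp_pos': array([ 0.17187818, -0.62629209,  0.24748295]), 'tool_rot': array([-8.54537716e-04,  9.91046055e-01,  1.33517659e-01, -1.43053417e-04]), 'contact_force': array([-0.08808046, -0.68463595, -0.42892968]), 'moment': array([-0.01680411,  0.01929368,  0.0396962 ]), 'finger_force': 0.0, 'finger_gap': 0.0853430399829825} 0.017
```

View pics/top0.png

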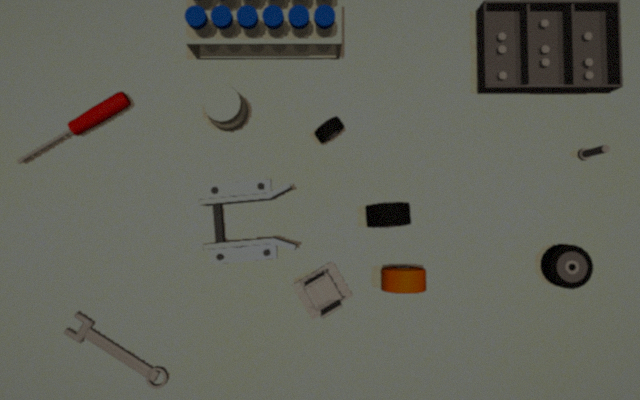

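View pics/scene0.png

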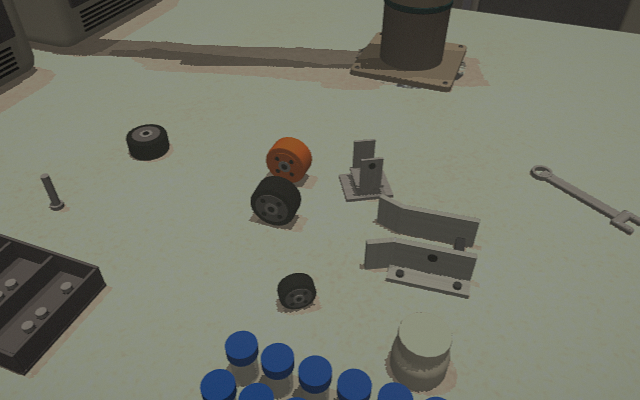

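The top view shows the large wheel standing at (388,215), with the stand's mouth facing right at x≈295 and the stop at (219,223). The small wheel is at (329,130) and the orange decoy at (403,279), close to the large wheel. The path runs to the left in the image.

```bash
cat > h.py <<'E'
import numpy as np, cv2
from scipy.spatial.transform import Rotation as R
from bench import ctrl, eyes
def cal(n):
    c=eyes.calibration(n); return c,R.from_quat(np.roll(c["orientation"],-1)).as_matrix()
def world(n,d):
    c,M=cal(n); v,u=np.mgrid[:400,:640]
    P=np.stack([(u-c["cx"])/c["fx"]*d,(v-c["cy"])/c["fy"]*d,d],-1)
    return P@M.T+c["xyz"]
def ray(n,uv,z):
    c,M=cal(n); r=np.array([(uv[0]-c["cx"])/c["fx"],(uv[1]-c["cy"])/c["fy"],1])@M.T
    return c["xyz"]+r*(z-c["xyz"][2])/r[2]
def box(W,m):
    q=W[m]; r=cv2.minAreaRect(q[:,:2].astype(np.float32)*1000)
    return q.mean(0).round(4), r
E
cat > m.py <<'E'
from h import *
z=np.load("top0.npz");p,d=z["p"].astype(int),z["d"];W=world("top",d);ok=d>0
print("bench z",np.median(W[ok][:,2]))
def reg(u0,u1,v0,v1):
    m=np.zeros(d.shape,bool);m[v0:v1,u0:u1]=1;return m&ok
H=W[:,:,2]
w=reg(355,425,190,240)
print("wheel max z",np.percentile(H[w],99.5)); print("wheel top",box(W,w&(H>.057))); print("wheel all",box(W,w&(H>.02)))
print("orange",box(W,reg(372,435,255,300)&(H>.03)));print("small",box(W,reg(308,350,110,150)&(H>.035)))
for nm,a in(("cheekA",(198,272,175,205)),("cheekB",(200,278,232,268))): 
    print(nm,box(W,reg(*a)&(H>.038)&(H<.055)))
print("stop",box(W,reg(208,232,203,240)&(H>.007)&(H<.022)))
# colour check of wheel mask by ray
dark=(p.max(2)<40)&reg(355,425,190,240); c=cv2.minAreaRect(np.argwhere(dark)[:,::-1].astype(np.float32)); print("dark px",c,ray("top",c[0],.05))
E
python3 m.py
```

```text
bench z -0.0006233671939043228
wheel max z 0.06426127951645982
wheel top (array([ 0.5492, -0.0569,  0.061 ]), ((549.405517578125, -57.909915924072266), (31.932130813598633, 42.10388946533203), 5.041802883148193))
wheel all (array([ 0.549 , -0.0539,  0.0557]), ((549.4813842773438, -56.72951126098633), (36.36933135986328, 62.1536865234375), 3.879347085952759))
orange (array([ 0.4586, -0.0748,  0.0551]), ((457.9397888183594, -77.92039489746094), (34.75153732299805, 63.07834243774414), 3.0485098361968994))
small (array([0.6744, 0.0269, 0.0403]), ((675.0956420898438, 26.86729621887207), (21.652626037597656, 36.518211364746094), 35.15512466430664))
cheekA (array([0.5717, 0.1603, 0.0448]), ((571.9002075195312, 160.7509765625), (9.957986831665039, 102.41683959960938), 6.624744415283203))
cheekB (array([0.5083, 0.1533, 0.0448]), ((508.2709045410156, 154.23220825195312), (10.455018043518066, 105.8083267211914), 3.4927446842193604))
stop (array([0.5397, 0.1916, 0.0129]), ((539.5363159179688, 185.9447021484375), (51.93349838256836, 32.35660934448242), 5.212132453918457))
dark px ((387.7257080078125, 214.3849639892578), (22.682979583740234, 42.904754638671875), 86.18592071533203) [ 0.54954169 -0.05424423  0.05      ]
```

```bash
cat > m2.py <<'E'
from h import *
z=np.load("top0.npz");p,d=z["p"].astype(int),z["d"];W=world("top",d);H=W[:,:,2]
def reg(u0,u1,v0,v1):
    m=np.zeros(d.shape,bool);m[v0:v1,u0:u1]=1;return m&(d>0)
L=[]
for a in((198,268,175,205),(200,274,232,268)):
    m=reg(*a)&(H>.042)&(H<.05);q=W[m][:,:2]; q=q[q[:,1]<.205]; q=q[q[:,1]>.125]
    f=cv2.fitLine(q.astype(np.float32),cv2.DIST_HUBER,0,.001,.001).ravel(); f[:2]*=np.sign(f[1]);L.append(f);print(f,np.degrees(np.arctan2(f[0],f[1])),W[m][:,1].min(),W[m][:,1].max())
a=np.mean(L,0)[:2];a/=np.linalg.norm(a);n=np.array([a[1],-a[0]])
c=np.mean([f[2:] for f in L],0); print("axis",a,"deg",np.degrees(np.arctan2(*a)),"gap",(L[0][2:]-L[1][2:])@n)
m=reg(205,235,203,240)&(H>.009)&(H<.02); s=(W[m][:,:2]-c)@a; print("stop s range",np.percentile(s,[2,10,50,90,98]),H[m].mean())
# dark bar pixels by colour, ray to z=.014
bar=(p.max(2)<75)&reg(207,232,207,238); vv,uu=np.nonzero(bar)
S=np.array([(ray("top",(u,v),.014)[:2]-c)@a for u,v in zip(uu,vv)]);print("bar s",np.percentile(S,[3,50,97]),len(S))
# hole in scene view
z2=np.load("scene0.npz");W2=world("scene",z2["d"]);g=z2["p"].max(2)
r=(slice(250,266),slice(424,442));hm=np.zeros(g.shape,bool);hm[r]=g[r]<60
v,u=np.argwhere(hm).mean(0); h=ray("scene",(u,v),.032);print("hole px",u,v,"ray",h,"depth",W2[int(v),int(u)-9],"s,n",(h[:2]-c)@a,(h[:2]-c)@n)
w=np.array([.5495,-.0565]);print("c",c,"wheel s,n",(w-c)@a,(w-c)@n)
so=(h[:2]-c)@a; print("spot by hole",c+a*so,"by bar",c+a*(np.percentile(S,50)-32.5e-3))
E
python3 m2.py
```

```text
[-0.09394737  0.99557716  0.5713378   0.16511911] -5.3907375 0.11598663055312701 0.21155444265756676
[-0.09250256  0.99571246  0.50723153  0.16525023] -5.307594 0.10705934275290654 0.2069253877205022
axis [-0.093225   0.9956451] deg -5.3491664 gap 0.063814886
stop s range [0.01871183 0.0211558  0.02647998 0.03165722 0.03289299] 0.013052214043746475
bar s [0.01838115 0.02547883 0.03252572] 313
hole px 432.0869565217391 257.57971014492756 ray [0.57721277 0.1626387  0.032     ] depth [0.57715832 0.15193351 0.02877211] s,n -0.0060707356676459445 0.03752553801946986
c [0.5392847  0.16518468] wheel s,n -0.22167158413896523 -0.010495747127244397
spot by hole [0.53985065 0.15914038] by bar [0.53993925 0.15819409]
```

Call:
arm_command(series=[1, 0.03, 0.045, 0, -1.5, 1, 0.03, 0.045, 0, -1.5, 1, 0.03, 0.045, 0, -1.5, 1, 0.03, 0.045, 0, -1.5, 1, 0.03, 0.045, 0, -1.5, 1, 0.03, 0.045, 0, -1.5, 1, 0.03, 0.045, 0, -1.5, 1, 0.03, 0.045, 0, -1.5, 1, 0.03, 0.045, 0, -1.5, 1, 0.03, 0.045, 0, -1.8, 1, 0.03, 0.045, 0, 0, 1, 0.03, 0.045, 0, 0])

```text
clock: 1.6
tcp_pos: [0.5326, -0.0853, 0.2481]
tool_rot: [0.0, 1.0, 0.0, -0.0]
contact_force: [0.4, -0.0, -0.4]
finger_gap: 0.0853
finger_force: 0.0
```

Call:
arm_command(series=[1, 0.01, 0.015, 0, 0, 1, 0.007, 0.015, -0.02, 0, 1, 0, 0, -0.04, 0, 1, 0, 0, -0.04, 0, 1, 0, 0, 0, 0, 1, 0, 0, 0, 0])

```text
clock: 2.35
tcp_pos: [0.5496, -0.0575, 0.1494]
tool_rot: [0.0, 1.0, -0.0, 0.001]
contact_force: [0.6, 0.1, 0.6]
finger_gap: 0.0854
finger_force: 0.0
```

```bash
cat > w.py <<'E'
from h import *
import sys
s=ctrl.sense();p,d=eyes.capture("wrist");cv2.imwrite(f"pics/{sys.argv[1]}.png",p[:,:,::-1])
c=eyes.calibration("wrist");T=c["hand_eye"];Q=R.from_quat(np.roll(s["tool_rot"],-1)).as_matrix()
ty=Q[:,1];print(s["clock"],s["tcp_pos"].round(4),"tool y deg",np.degrees(np.arctan2(ty[1],ty[0])),"gap",s["finger_gap"],"F",s["contact_force"].round(2))
v,u=np.mgrid[:400,:640];P=np.stack([(u-c["cx"])/c["fx"]*d,(v-c["cy"])/c["fy"]*d,d,np.ones_like(d)],-1)
W=(P@T.T)[...,:3]@Q.T+s["tcp_pos"]
dk=(p.max(2)<70)&(d>0)&(W[...,2]>.053)&(W[...,2]<.07)
n,l,st,_=cv2.connectedComponentsWithStats(dk.astype(np.uint8))
for i in range(1,n):
    if st[i,4]>300: q=W[l==i];print(st[i],q.mean(0).round(4),q[:,2].max(),cv2.minAreaRect(q[:,:2].astype(np.float32)*1000))
E
python3 w.py w1
```

```text
2.35 [ 0.5496 -0.0575  0.1494] tool y deg -90.00558028617398 gap 0.08541869277515309 F [0.6  0.14 0.56]
[ 288  187   63   45 2501] [ 0.5524 -0.0567  0.0601] 0.06532182575607819 ((551.3245849609375, -56.430877685546875), (32.577789306640625, 47.723812103271484), 3.2804815769195557)
```

View pics/w1.png

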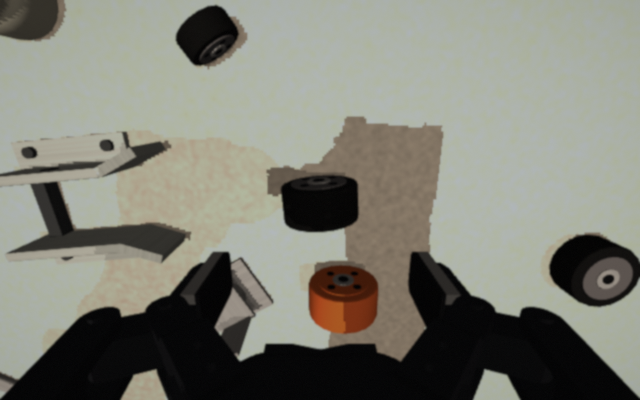

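The wheel is at (320,203) in the wrist view, between the jaw directions and clear of the orange one at (343,298). Both cameras agree on its position to about 2 mm. I'll descend with one finger ahead of the wheel and one behind, then narrow the cage.

Call:
arm_command(series=[1, 0.001, 0.001, -0.03, 0, 1, 0, 0, -0.03, 0, 1, 0, 0, -0.03, 0, 1, 0, 0, -0.021, 0, 0.8, 0, 0, 0, 0, 0.8, 0, 0, 0, 0, 0.8, 0, 0, 0, 0], force=20)

```text
clock: 3.28
tcp_pos: [0.5511, -0.056, 0.0388]
tool_rot: [0.0, 1.0, 0.0, 0.001]
contact_force: [0.4, 1.0, -0.1]
finger_gap: 0.0769
finger_force: 0.0
```

```bash
python3 w.py w2
```

```text
3.275 [ 0.5511 -0.056   0.0388] tool y deg -89.96130402515323 gap 0.07693836361672074 F [ 0.37  1.   -0.09]
[ 263  256  117   84 8250] [ 0.5536 -0.057   0.0601] 0.06548867534423589 ((551.3082275390625, -56.6700553894043), (33.30744552612305, 47.865055084228516), 3.670408248901367)
[ 187  266   45   58 1218] [ 0.5576 -0.0148  0.0617] 0.06999450271928576 ((554.2692260742188, -15.631486892700195), (21.66082000732422, 13.762497901916504), 38.03231430053711)
[ 409  266   46   58 1266] [ 0.5578 -0.0962  0.0617] 0.06997112854258355 ((554.5253295898438, -95.42790985107422), (13.962677955627441, 22.07052230834961), 51.0743408203125)
```

View pics/w2.png

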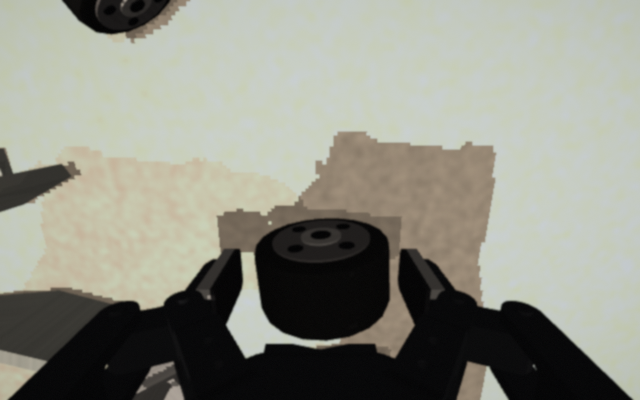

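The wheel is centred between the fingers, at (322,275) with the fingers at (230,275) and (412,275). Now I'll roll it gently towards +y.

Call:
arm_command(series=[0.8, 0, 0.003, 0, 0, 0.8, 0, 0.003, 0, 0, 0.8, 0, 0.004, 0, 0, 0.8, 0, 0.005, 0, 0, 0.8, 0, 0.006, 0, 0, 0.8, 0, 0.006, 0, 0, 0.8, 0, 0.006, 0, 0, 0.8, 0, 0.006, 0, 0, 0.8, 0, 0.006, 0, 0, 0.8, 0, 0.005, 0, 0, 0.8, 0, 0.004, 0, 0, 0.8, 0, 0.003, 0, 0])

```text
clock: 4.82
tcp_pos: [0.55, 0.0014, 0.0373]
tool_rot: [0.0, 1.0, 0.0, -0.0]
contact_force: [0.7, -0.0, -0.5]
finger_gap: 0.0769
finger_force: 0.0
```

```bash
python3 w.py w3
```

```text
4.825 [0.55   0.0014 0.0373] tool y deg -89.95459509005391 gap 0.07687626735253604 F [ 0.71 -0.05 -0.48]
[ 274  263  118   85 8281] [ 0.5503 -0.0037  0.06  ] 0.06497684679059502 ((547.5855102539062, -3.8420143127441406), (33.453651428222656, 48.18465805053711), 3.4350101947784424)
[ 410  267   46   57 1195] [ 0.5568 -0.0388  0.0611] 0.06997379329731936 ((553.83447265625, -38.290802001953125), (14.029062271118164, 23.437604904174805), 52.000877380371094)
[ 186  268   45   56 1172] [0.5567 0.0426 0.0612] 0.06998567765699601 ((551.5303344726562, 46.761512756347656), (14.029083251953125, 23.052865982055664), 89.09284973144531)
```

View pics/w3.png

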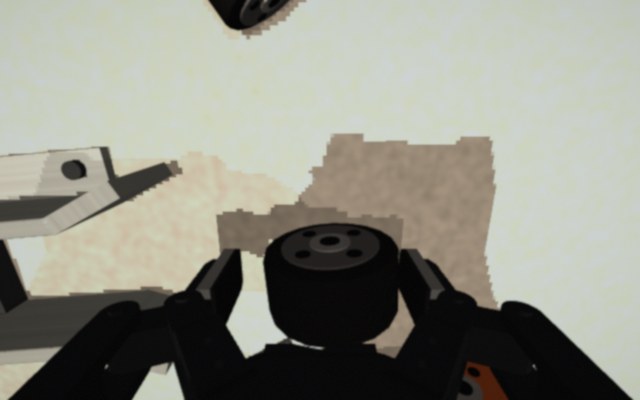

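The wheel rolled 53 mm and kept its heading, about 3.4° left of +y. It sits at (332,285), touching the rear pad. Holding that heading leads to the stand's axis, so I'll match the tool to it and continue.

Call:
arm_command(series=[0.8, -0.001, 0.002, 0, 1.7, 0.8, -0.001, 0.003, 0, 1.7, 0.8, -0.0003, 0.005, 0, 0, 0.8, -0.0004, 0.006, 0, 0, 0.8, -0.0004, 0.006, 0, 0, 0.8, -0.0004, 0.007, 0, 0, 0.8, -0.0004, 0.007, 0, 0, 0.8, -0.0004, 0.007, 0, 0, 0.8, -0.0004, 0.007, 0, 0, 0.8, -0.0004, 0.006, 0, 0, 0.8, -0.0003, 0.005, 0, 0, 0.8, -0.0002, 0.003, 0, 0])

```text
clock: 6.38
tcp_pos: [0.5444, 0.0655, 0.0373]
tool_rot: [-0.0, 1.0, 0.03, 0.0]
contact_force: [0.2, -0.3, -0.2]
finger_gap: 0.077
finger_force: 0.0
```

```bash
python3 w.py w4
```

```text
6.375 [0.5444 0.0655 0.0373] tool y deg -86.5437123361715 gap 0.07703291561910344 F [ 0.24 -0.28 -0.16]
[ 274  261  117   85 8374] [0.5458 0.0613 0.06  ] 0.06486568199239812 ((543.107177734375, 60.88587951660156), (33.899417877197266, 47.64341354370117), 3.770080804824829)
[ 181  268   50   56 1193] [0.5486 0.1072 0.061 ] 0.0699882812810145 ((543.2064819335938, 111.20365905761719), (23.5943660736084, 14.588285446166992), 3.9382758140563965)
[ 410  268   46   56 1177] [0.5537 0.0257 0.0611] 0.06998729339953005 ((548.9361572265625, 21.28484535217285), (23.02789306640625, 14.105173110961914), 3.482912063598633)
```

Call:
arm_command(series=[0.8, -0.0002, 0.002, 0, 0, 0.8, -0.0002, 0.004, 0, 0, 0.8, -0.0003, 0.005, 0, 0, 0.8, -0.0004, 0.006, 0, 0, 0.8, -0.0004, 0.006, 0, 0, 0.8, -0.0004, 0.007, 0, 0, 0.8, -0.0004, 0.007, 0, 0, 0.8, -0.0004, 0.007, 0, 0, 0.8, -0.0004, 0.006, 0, 0, 0.8, -0.0004, 0.006, 0, 0, 0.8, -0.0003, 0.004, 0, 0, 0.8, -0.0002, 0.003, 0, 0])

```text
clock: 7.92
tcp_pos: [0.5404, 0.1284, 0.0373]
tool_rot: [0.0, 1.0, 0.03, -0.0]
contact_force: [-0.3, -0.7, -0.3]
finger_gap: 0.0768
finger_force: 0.0
```

```bash
python3 w.py w5
```

```text
7.925 [0.5404 0.1284 0.0373] tool y deg -86.5537121573291 gap 0.07682638618811363 F [-0.31 -0.67 -0.26]
[ 270  261  117   86 8329] [0.5416 0.1254 0.06  ] 0.06511627723194244 ((539.2208251953125, 125.24113464355469), (33.504432678222656, 48.01301956176758), 3.182288408279419)
[ 186  267   45   57 1153] [0.5446 0.1699 0.061 ] 0.06997276606435182 ((539.32861328125, 173.7340087890625), (23.388198852539062, 13.904266357421875), 3.2753055095672607)
[ 410  267   46   57 1162] [0.5495 0.0886 0.061 ] 0.06999721751774417 ((544.775634765625, 84.2093276977539), (23.289915084838867, 13.960119247436523), 4.000351428985596)
```

View pics/w5.png

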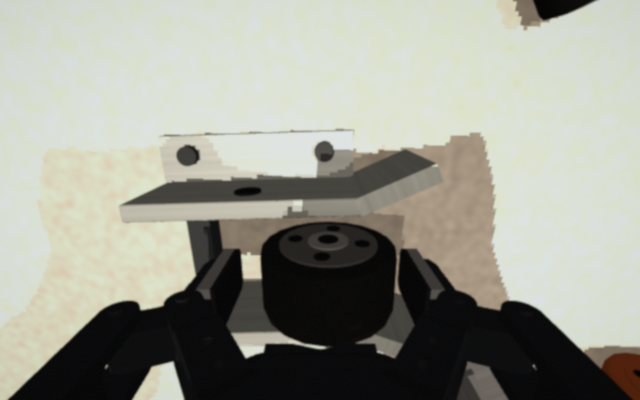

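The wheel stands between the cheeks at (329,283), about 33 mm short of its place. The dark stop shows at (203,245) and the fingers clear the cheeks.

Call:
arm_command(series=[0.8, -0.0002, 0.002, 0, 0, 0.8, -0.0003, 0.004, 0, 0, 0.8, -0.0003, 0.005, 0, 0, 0.8, -0.0003, 0.005, 0, 0, 0.8, -0.0003, 0.005, 0, 0, 0.8, -0.0002, 0.004, 0, 0, 0.8, -0.0002, 0.003, 0, 0, 0.8, -0.0001, 0.002, 0, 0, 0.8, -0.0001, 0.002, 0, 0, 0.8, 0, 0.001, 0, 0, 0.8, 0, 0.001, 0, 0, 0.8, 0, 0, 0, 0])

```text
clock: 9.48
tcp_pos: [0.5384, 0.1622, 0.0373]
tool_rot: [0.0, 1.0, 0.03, 0.0]
contact_force: [-0.2, 0.6, -0.1]
finger_gap: 0.077
finger_force: 0.0
```

```bash
python3 w.py w6
```

```text
9.475 [0.5384 0.1622 0.0373] tool y deg -86.55818846125202 gap 0.0769790498175827 F [-0.19  0.61 -0.07]
[ 277  262  117   85 8320] [0.5397 0.1568 0.06  ] 0.06491708388765852 ((537.1727905273438, 156.21951293945312), (33.7261848449707, 48.12765121459961), 3.9542856216430664)
[ 186  266   45   58 1163] [0.5426 0.2036 0.0611] 0.06999145605686165 ((537.2739868164062, 207.41966247558594), (23.534719467163086, 13.788618087768555), 2.8469512462615967)
[ 410  268   46   56 1181] [0.5475 0.1224 0.061 ] 0.06999639674657324 ((542.6022338867188, 117.98199462890625), (23.463293075561523, 14.139385223388672), 2.6188313961029053)
```

Call:
arm_command(series=[0.8, 0, 0.001, 0, 0, 0.8, 0, 0.001, 0, 0, 0.8, 0, 0.0005, 0, 0, 0.8, 0, 0, 0, 0])

```text
clock: 10.02
tcp_pos: [0.5384, 0.1648, 0.0373]
tool_rot: [-0.0, 1.0, 0.03, 0.0]
contact_force: [-0.6, 0.1, -1.5]
finger_gap: 0.0768
finger_force: 0.0
```

```bash
python3 w.py w7
```

```text
10.025 [0.5384 0.1648 0.0373] tool y deg -86.55329249434044 gap 0.07683234196727821 F [-0.56  0.07 -1.52]
[ 277  262  117   85 8352] [0.5395 0.1594 0.06  ] 0.06539388612512384 ((536.9348754882812, 158.971435546875), (33.72881317138672, 47.87313461303711), 4.115936279296875)
[ 186  268   44   56 1163] [0.5426 0.2062 0.061 ] 0.06990784171252488 ((537.1692504882812, 209.91656494140625), (22.991579055786133, 13.647212028503418), 3.450995922088623)
[ 410  268   45   56 1186] [0.5475 0.125  0.0611] 0.0699769083772357 ((542.4779663085938, 120.73431396484375), (23.844711303710938, 13.935555458068848), 2.045299768447876)
```

The wheel is in place. Next I'll centre the open cage around it, lift straight up and back away.

Call:
arm_command(series=[0.8, 0, -0.003, 0, 0, 1, 0, -0.003, 0, 0, 1, 0, 0, 0, 0, 1, 0, 0, 0.01, 0, 1, 0, 0, 0.02, 0, 1, 0, 0, 0.03, 0, 1, 0, 0, 0.04, 0, 1, 0, 0, 0.04, 0, 1, 0, -0.05, 0.02, 0, 1, 0, -0.06, 0, 0, 1, 0, -0.06, 0, 0, 1, 0, -0.06, 0, 0])

```text
clock: 11.58
tcp_pos: [0.5385, -0.0729, 0.1983]
tool_rot: [0.0, 1.0, 0.03, 0.001]
contact_force: [0.8, -0.4, -0.5]
finger_gap: 0.0854
finger_force: 0.0
```

Call:
arm_command(series=[1, 0, -0.06, 0, 0, 1, 0, -0.06, 0, 0, 1, 0, -0.05, 0, 0, 1, 0, 0, 0, 0])

```text
clock: 12.08
tcp_pos: [0.5371, -0.2474, 0.1981]
tool_rot: [0.002, 1.0, 0.026, 0.0]
contact_force: [-0.0, 0.5, -0.1]
finger_gap: 0.0854
finger_force: 0.0
```

Run:
```python
from h import *
p,d=eyes.capture("top");cv2.imwrite("pics/top9.png",p[:,:,::-1]);W=world("top",d);H=W[...,2]
def reg(u0,u1,v0,v1):
    m=np.zeros(d.shape,bool);m[v0:v1,u0:u1]=1;return m&(d>0)
print("wheel",box(W,reg(200,290,200,242)&(H>.057)),"small",box(W,reg(308,350,110,150)&(H>.035)));s=ctrl.sense();print(s["clock"],s["tcp_pos"])
```

```text
wheel (array([0.5348, 0.1574, 0.061 ]), ((534.7224731445312, 158.15357971191406), (31.979907989501953, 40.825618743896484), 4.298718452453613)) small (array([0.6741, 0.0275, 0.0403]), ((675.0321655273438, 26.923934936523438), (21.783905029296875, 35.006561279296875), 35.21306610107422))
12.125 [ 0.5376682  -0.24372715  0.19782105]
```

View pics/top9.png

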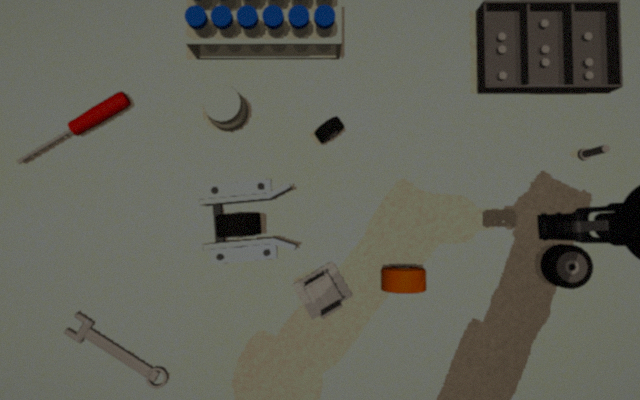

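The wheel stands at (241,224) between the cheeks and against the stop. It's about 5 mm off the spot and 1° off square, and the small wheel at (329,130) hasn't moved. The hub holes turned between views by the amount expected from rolling, so I'm handing in.

```bash
python3 -c "
from bench import ctrl
print(ctrl.finish_job())"
```

```text
the job is handed in; nothing more can be done
None
```

I rolled the large wheel into the stand and handed the job in; it stands upright on its own against the stop, about 5 mm from the spot and 1° off square, with the small wheel unmoved, but no verdict came back.

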